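# Set the mitre fence to the red pin and lock it

### The arm

A 6-joint arm with a two-finger parallel gripper is mounted at the origin on a cart in front of the work surface, level with it; the furniture and walls round the work are solid. World frame = base frame: x ahead of the robot, y to its left, z up, the work surface at z = 0. Lengths are in m, angles in rad, forces in N, time in s.
With the tool pointing down it reaches from about 0.3 to 0.75 m from the base axis. Payload 8.5 kg.
Tool frame: the origin (TCP) lies on the centre line of the jaws, within the pads' length; the fingertips stand r.tips_ahead ahead of it and the grasp point (between the pads) lies 3 mm ahead of it (r.tips_ahead is the distance from the TCP to the fingertips, in m); z points along the fingers, y is the line along which they close (so a half turn about z gives the same grasp; the last joint's range is limited). The gripper opens to 85 mm and grips with 20 to 120 N. Pads are 22 mm wide; open, the fingers measure 114 mm over their backs; the gripper's body (76 mm by 85 mm) begins 54 mm behind the grasp point. The pads swing forward as they close: fully open they stand 13 mm farther back than shut.
Start: joints at [0.97, 0.381, 1.297, -0, 1.464, -0.215], TCP at [0.207, 0.51, 0.253] pointing down, gripper open.
Joint ranges: [-3.11, 3.11], [-0.89, 2.33], [0.22, 2.48], [-1.42, 4.56], [0.17, 2.85], [-2.88, 2.88]. Speed limits (rad/s): [2.39, 2.39, 3.14, 3.14, 3.14, 3.14].

### API

Orientations are given as a 3x3 rotation matrix whose columns are the frame's x, y, z axes.
In Python, from plant import r gives the robot as it stands. The module is installed in compiled form; this text tells all that it offers.
- The arm moves only by the tool step_arm, never from a script. Its arguments are lists of equal length, an entry for each row: "claw": the opening, from 0 (shut) to 1 (fully open); "offset": the shift along the tool's x, y, z in mm, a list of three; "yaw": the turn about the tool's z in rad. A call has 1 to 8 rows; each row shifts and turns the commanded pose from where the row before left it, along the tool's axes as they then stand; what a row does not reach is not made up. A row lasts 1/12 s, in which the tool goes at most 41.7 mm and 7.16 degrees, less where a joint would pass 70% of its speed; a pose out of reach is approached as far as the arm can. A call is refused whole if a number of a shift passes 41.7 or a number of a turn 0.125, either way. A call with a gripper value outside its range is refused whole. The fingers move at their own pace and stop on an object; "grip_force" is the grip in N (left out, the last holds). Time passes only in rows, so rows that do not move let the fingers close. It gives the time, the measured TCP pose, the force, the opening and the grip force at its end, in the units of the state.
- r.get_obs(): the state, without advancing time (a new reading comes with each control period).
- r.get_image(name): name is "scene" or "top" or "wrist"; returns a dict with "color" (384x512x3 uint8, blue, green, red), "depth" (384x512 float32, m along the optical axis (not along the pixel's ray), 0 where there is no reading), "K" (3x3 intrinsics, pixels), "xyz" and "rotation" of the camera in the world. Camera axes: x right, y down, z forward; pixel columns grow to the right and rows downward; lengths in m; the calibration is good to about 2 mm. A picture is of the moment at which its call begins.
- r.hand_in(): hands the job in; it is judged then, once.
The state is a dict: "t": time; "q": joint angles; "qvel": joint speeds; "tau": joint torques, N m; "position": TCP position; "eef_rot": TCP orientation; "force": force on the tool from outside, world axes, zero at the start; "torque": the same for the moment, N m; "grip_width": opening from 0.0 (shut) to 1.0 (fully open); "finger_force": force on a finger pad.
Only numpy, scipy, OpenCV 4.12 (cv2) and the standard library are available. Lean on these libraries where they do the work, as an engineer would, in place of code of your own. Each camera call takes 0.05 s, during which the arm holds its last target. There are 200 camera calls.

### The job

On the mitre jig, push the aluminium fence round with a fingertip until its red nose points straight at the red-headed pin, and leave it there. Then push the black-knobbed locking lever fully across until it rests against the brass stop post, with the fence still pointing at the red pin. Push gently with the outside of the fingers: do not grip the fence or the lever, and leave the other things on the bench alone.

Things in the scene. Friction and masses are not known exactly. Their poses are not given: they have to be found in the camera images.
- mitre_jig: mitre jig screwed to the bench: plywood panel 18 mm thick, a 2 mm white plate on its far part. Origin on the pivot axis at bench height; x points to the far side (toward the pins), y left, z up. The panel spans x -100 to +270, y -190 to +190 mm. A brass stop post, 10 mm thick, top 84 mm above the bench, stands at (-34, -51) mm
- fence: aluminium bar 22 mm wide, underside 24 mm and top 52 mm above the bench, on a 52 mm hub (top 58 mm). Origin on the jig's vertical pivot axis at bench height; x along the bar, which ends at 165 mm, then a 9 mm thick red nose. Turns 1.0 rad either way from the jig's x axis, starts within 0.2 rad of it, stays where it is left; about 2 N at 140 mm turns it
- fence_tip (a point): tip of the fence's red nose, 187 mm from the pivot axis, 38 mm above the bench
- lock_lever: lever over the fence's hub on the same axis: dark rod 12 mm thick, middle 74 mm above the bench. Origin on the axis at bench height, x along the rod to the ball. Heading counterclockwise from the jig's x: starts 2.36 to 2.66 rad (back left), swings counterclockwise through the robot's side, locked at 3.93 (back right). Stays where left; 2.5 N at 60 mm turns it; does not brake the fence
- lever_ball (a point): middle of the lever's 22 mm black ball knob, 85 mm from the pivot axis, 74 mm above the bench
- red_pin: marker pin with a red head, the target: fixed on the white plate, 40 mm tall, head 14 mm thick, foot 20 mm. Origin under its foot, 20 mm above the bench, 205 to 260 mm from the pivot axis, on either the left or the right, 0.49 to 0.75 rad from the jig's x axis
- blue_pin: the same with a blue head, on the other side: not the target
- pencil_red: loose red carpenter's pencil, 156 x 13 x 7 mm, on the jig's panel along its right edge, on the robot's side: leave alone
- glue_bottle: loose glue bottle with a red tip, 166 mm tall, right of the jig: leave alone
- tape_measure: loose grey tape measure, 97 x 66 mm, right of the jig, near the robot: leave alone
- screw_jar: loose white jar with a blue lid, 67 mm thick, 86 mm tall, left of the jig, near the robot: leave alone

How it is judged:
By the outcome, as a careful person would: the job done as asked, in the order asked, and still so for the second after the job is handed in, with the robot touching nothing.
It also fails if it takes over 59 s, if anything falls off the work surface, if the arm or the gripper's body presses on something with over 40 N, if the wrist force passes 120 N, or if a joint passes its speed limit or range.

## Working session

There is one attempt and no reset: what is moved stays moved. The work goes in short steps, Python scripts to look and compute and a tool call to move; the robot and the scene stay as the last step left them, time stands still between calls to the robot, and variables do not carry over. Pictures are saved under pics/ and viewed, at most 13 in all, crops included, and the job is handed in when it is done.

Besides the shell and the picture viewer there is one more tool, called after "Emit:" as a command line: name --pt "numbers of a row" for each row, then --argument value for the rest. step_arm: Moves the arm, as the interface text tells. Its arguments: {"type":"object","properties":{"claw":{"type":"array"},"offset":{"type":"array"},"yaw":{"type":"array"},"grip_force":{"type":"number"}},"required":["claw","offset","yaw"]}

```bash
mkdir -p pics; cat > h.py <<'E'
from plant import r
import numpy as np, cv2
def ray(im,u,v,z):
    K=im["K"];R=np.array(im["rotation"]);o=np.array(im["xyz"])
    d=R@np.linalg.inv(K)@np.array([u,v,1.0]); return o+d*(z-o[2])/d[2]
def proj(im,p):
    c=np.array(im["rotation"]).T@(np.array(p)-np.array(im["xyz"])); q=np.array(im["K"])@c; return q[:2]/q[2]
def blobs(im,name,mn=15):
    h=cv2.cvtColor(im["color"],cv2.COLOR_BGR2HSV)
    if name=="red": m=cv2.inRange(h,(0,130,70),(8,255,255))|cv2.inRange(h,(172,130,70),(180,255,255))
    if name=="blue": m=cv2.inRange(h,(100,130,50),(130,255,255))
    if name=="brass": m=cv2.inRange(h,(15,100,80),(32,255,255))
    if name=="black": m=cv2.inRange(h,(0,0,0),(180,255,45))
    n,l,s,c=cv2.connectedComponentsWithStats(m)
    return [(s[i].tolist(),c[i].round(1).tolist()) for i in range(1,n) if s[i,4]>=mn]
E
python3 - <<'E'
from h import *
ims={n:r.get_image(n) for n in("top","scene")}
for n,im in ims.items():
    cv2.imwrite(f"pics/{n}0.png",im["color"]); print(n,im["xyz"],np.round(im["rotation"],2).tolist())
    for c in("red","blue"):
        for s,ce in blobs(im,c): print(c,s,ce,ray(im,*ce,0.055).round(3))
o=r.get_obs();print(o["t"],o["eef_rot"],r.tips_ahead,o["force"])
E
```

```text
top [0.3033233  0.03004782 1.35730841] [[0.01, -0.98, 0.21], [-1.0, -0.02, -0.0], [0.01, -0.21, -0.98]]
red [378, 180, 7, 8, 21] [382.0, 182.7] [ 0.613 -0.362  0.055]
red [318, 195, 6, 44, 67] [320.6, 216.9] [ 0.504 -0.17   0.055]
blue [124, 216, 19, 19, 281] [133.0, 225.0] [0.47  0.398 0.055]
scene [-0.38068644 -0.96656133  1.0696335 ] [[0.7, -0.43, 0.57], [-0.71, -0.41, 0.57], [-0.02, -0.8, -0.59]]
red [328, 209, 6, 11, 36] [330.8, 215.3] [ 0.676 -0.281  0.055]
red [264, 220, 25, 23, 66] [276.2, 231.3] [ 0.482 -0.199  0.055]
0.1 [[-9.26479038e-01  3.76345624e-01 -7.50276557e-04]
 [ 3.76346254e-01  9.26478485e-01 -1.05496016e-03]
 [ 2.98085447e-04 -1.25976225e-03 -9.99999162e-01]] 0.022 [0.17815446 0.15792948 0.15921418]
```

View pics/top0.png

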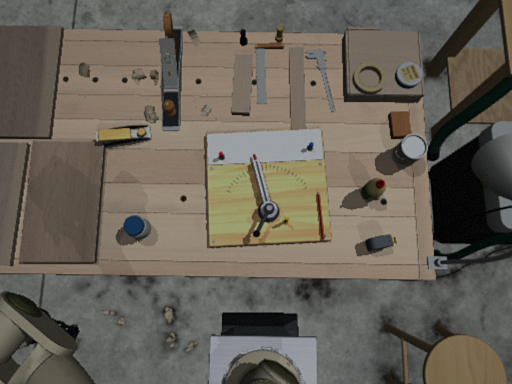

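View pics/scene0.png

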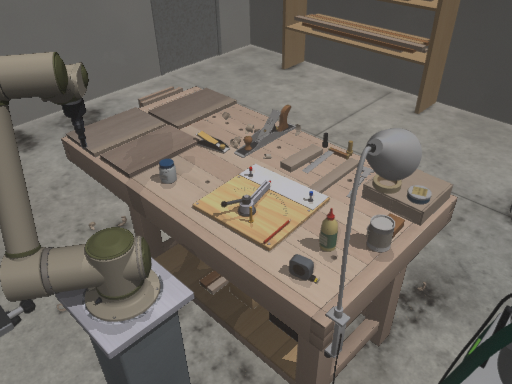

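The top view shows the red pin at left (221,155), blue pin at right (310,146), hub near (268,211), nose (254,157), ball near (256,234) and brass post near (287,220). Next I zoom in and measure.

```bash
python3 - <<'E'
from h import *
im=r.get_image("top"); c=im["color"][120:255,195:345]
cv2.imwrite("pics/topz.png",cv2.resize(c,None,fx=4.4,fy=4.4,interpolation=cv2.INTER_CUBIC))
h=cv2.cvtColor(im["color"],cv2.COLOR_BGR2HSV)
m=cv2.inRange(h,(0,90,40),(9,255,255))|cv2.inRange(h,(170,90,40),(180,255,255)); m[:125]=0;m[260:]=0;m[:,:200]=0;m[:,332:]=0
n,l,s,ce=cv2.connectedComponentsWithStats(m)
for i in range(1,n):
    if s[i,4]>4: print("red",s[i],ce[i].round(1),ray(im,*ce[i],.058).round(3),ray(im,*ce[i],.04).round(3))
m=cv2.inRange(h,(100,90,30),(130,255,255)); m[:125]=0;m[260:]=0;m[:,:200]=0;m[:,332:]=0
n,l,s,ce=cv2.connectedComponentsWithStats(m)
for i in range(1,n):
    if s[i,4]>4: print("blue",s[i],ce[i].round(1),ray(im,*ce[i],.058).round(3))
for p,z in(((268.5,211),.08),((257,234),.074),((207,135),.02),((323,130),.02),((330,241),.018),((208,246),.018)): print(p,ray(im,*p,z).round(3))
E
```

```text
red [219 152   4   5  17] [220.4 153.9] [0.697 0.141 0.058] [0.703 0.143 0.04 ]
red [253 154   3   6  12] [254.2 156.3] [0.691 0.035 0.058] [0.696 0.035 0.04 ]
red [318 194   7  45  94] [320.4 217.1] [ 0.503 -0.169  0.058] [ 0.505 -0.171  0.04 ]
blue [309 142   5   5  19] [310.8 144. ] [ 0.734 -0.142  0.058]
(268.5, 211) [ 0.515 -0.01   0.08 ]
(257, 234) [0.447 0.023 0.074]
(207, 135) [0.772 0.19  0.02 ]
(323, 130) [ 0.795 -0.188  0.02 ]
(330, 241) [ 0.435 -0.203  0.018]
(208, 246) [0.414 0.173 0.018]
```

View pics/topz.png

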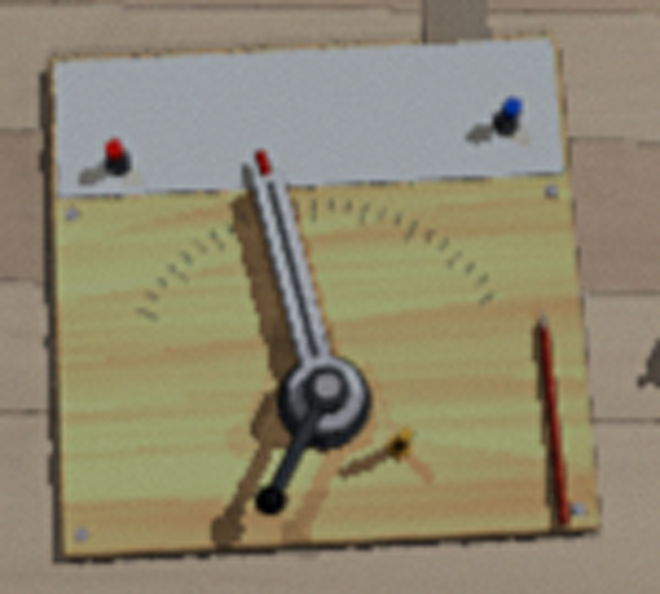

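The jig yaw is about 0.05 and the pivot about (0.519, -0.011). The red pin's world bearing is about 0.707, and the fence is now at about 0.26. I'll yaw and close, then fly over to the fence's right side.

Emit:
step_arm --claw '[0,0,0,0,0,0,0,0]' --pt "0 0 0" --pt "0 0 0" --pt "0 0 0" --pt "0 0 0" --pt "-30 0 0" --pt "-40 0 0" --pt "-40 0 0" --pt "-40 0 0" --yaw '[0.12,0.12,0.12,0.118,0,0,0,0]' --grip_force 20

```text
t: 0.82
position: [0.3049, 0.3942, 0.2531]
eef_rot: [[-0.65, 0.76, -0.0], [0.76, 0.65, -0.0], [-0.0, -0.0, -1.0]]
force: [0.5, 0.9, 1.1]
grip_width: 0.001
finger_force: 0.0
```

Emit:
step_arm --claw '[0,0,0,0,0,0,0,0]' --pt "-40 0 0" --pt "-40 0 0" --pt "-40 0 0" --pt "-40 0 0" --pt "-40 0 0" --pt "-40 0 0" --pt "-40 0 0" --pt "-40 0 0" --yaw '[0,0,0,0,0,0,0,0]'

```text
t: 1.48
position: [0.5131, 0.1504, 0.2532]
eef_rot: [[-0.649, 0.76, -0.0], [0.76, 0.649, 0.0], [0.0, -0.0, -1.0]]
force: [0.4, 1.0, -0.1]
grip_width: 0.001
finger_force: 0.0
```

Emit:
step_arm --claw '[0,0,0,0,0,0,0]' --pt "-40 0 0" --pt "-40 0 0" --pt "-40 0 0" --pt "-40 0 0" --pt "-40 0 0" --pt "-32 0 0" --pt "0 0 0" --yaw '[0,0,0,0,0,0,0]'

```text
t: 2.07
position: [0.6653, -0.0293, 0.2513]
eef_rot: [[-0.646, 0.763, -0.001], [0.763, 0.646, -0.001], [0.0, -0.001, -1.0]]
force: [0.8, -0.8, 0.0]
grip_width: -0.001
finger_force: 0.0
```

```bash
python3 - <<'E'
from h import *
im=r.get_image("wrist");cv2.imwrite("pics/w0.png",im["color"])
print(r.get_obs()["position"],im["xyz"],np.round(im["rotation"],2).tolist())
for c in("red","blue"):
    for s,ce in blobs(im,c): print(c,s,ce,ray(im,*ce,0.056).round(3),ray(im,*ce,0.04).round(3))
print(proj(im,[.519,-.011,.08]))
E
```

```text
[ 0.66398681 -0.02681767  0.25155964] [0.61881806 0.02475432 0.37102237] [[0.76, 0.62, 0.18], [0.65, -0.73, -0.22], [-0.0, 0.28, -0.96]]
red [378, 64, 17, 14, 168] [387.0, 71.0] [0.699 0.139 0.056] [0.703 0.144 0.04 ]
red [305, 138, 16, 12, 103] [312.3, 143.8] [0.691 0.033 0.056] [0.695 0.033 0.04 ]
red [37, 142, 103, 64, 325] [84.1, 170.9] [ 0.512 -0.16   0.056] [ 0.506 -0.169  0.04 ]
red [11, 347, 8, 8, 27] [14.4, 350.4] [ 0.57  -0.452  0.056] [ 0.568 -0.476  0.04 ]
[154.93100335  65.75674436]
```

View pics/w0.png

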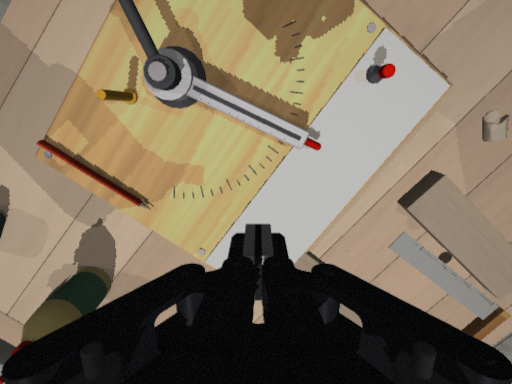

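The wrist view shows the cap near (158,72), the nose at (312,144) and the red pin head at (387,71). The bare area beside the fence is clear, so I'll go down and start pushing.

Emit:
step_arm --claw '[0,0,0,0,0,0,0]' --pt "0 0 40" --pt "0 0 40" --pt "0 0 40" --pt "0 0 40" --pt "0 0 25" --pt "0 0 10" --pt "0 0 0" --yaw '[0,0,0,0,0,0,0]'

```text
t: 2.7
position: [0.6617, -0.0233, 0.0563]
eef_rot: [[-0.65, 0.76, -0.004], [0.76, 0.65, 0.001], [0.004, -0.003, -1.0]]
force: [0.6, -0.4, 0.5]
grip_width: -0.0
finger_force: 0.0
```

Emit:
step_arm --claw '[0,0,0,0,0,0,0,0]' --pt "8 4 0" --pt "8 4 0" --pt "8 4 0" --pt "8 4 0" --pt "8 4 0" --pt "8 4 0" --pt "8 4 0" --pt "0 0 0" --yaw '[0,0,0,0,0,0,0,0]'

```text
t: 3.37
position: [0.6471, 0.0386, 0.0583]
eef_rot: [[-0.651, 0.759, -0.001], [0.759, 0.651, 0.001], [0.001, -0.0, -1.0]]
force: [-0.3, -0.0, -0.6]
grip_width: 0.005
finger_force: 0.0
```

```bash
python3 - <<'E'
from h import *
im=r.get_image("wrist");t=r.get_image("top");print(r.get_obs()["position"])
a=im["color"]; b=cv2.resize(t["color"][125:245,200:340],None,fx=2.8,fy=2.8,interpolation=cv2.INTER_CUBIC)
b=cv2.resize(b,(280,240)); c=np.zeros((384,792,3),np.uint8); c[:,:512]=a; c[:240,512:]=b; cv2.imwrite("pics/w1.png",c)
for n,i in(("w",im),("t",t)):
    for s,ce in blobs(i,"red",8): print(n,s,ce,ray(i,*ce,0.054).round(4),ray(i,*ce,0.04).round(4))
E
```

```text
[0.64753927 0.03730053 0.05808009]
w [464, 157, 48, 31, 1077] [490.0, 172.2] [0.6991 0.1391 0.054 ] [0.7103 0.1444 0.04  ]
w [335, 204, 36, 18, 488] [352.5, 213.2] [0.6661 0.0845 0.054 ] [0.6735 0.0836 0.04  ]
t [219, 152, 4, 4, 13] [220.6, 153.6] [0.6994 0.1408 0.054 ] [0.7037 0.142  0.04  ]
t [377, 180, 8, 8, 27] [381.4, 182.9] [ 0.613 -0.36   0.054] [ 0.6163 -0.3642  0.04  ]
t [318, 195, 7, 44, 73] [320.5, 216.5] [ 0.505  -0.1695  0.054 ] [ 0.5071 -0.1716  0.04  ]
```

View pics/w1.png

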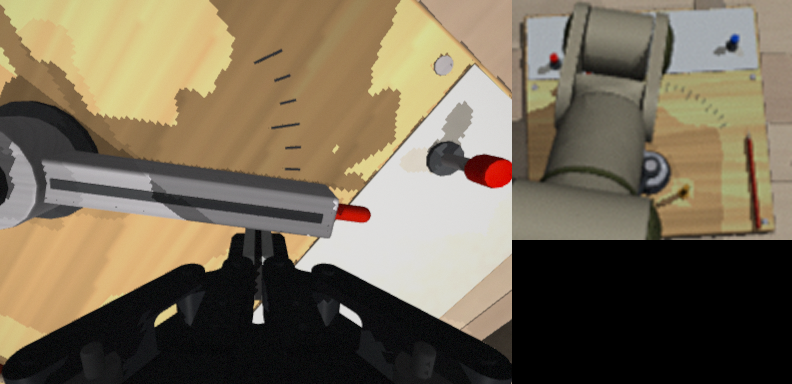

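The fence turned, the nose is at (352,213), the dark slot runs from (50,184) to (323,217), and the pin foot is at (445,158). Intersecting the slot lines from the two fence poses gives the pivot.

```bash
cat >> h.py <<'E'
def L(im,a,b,z):
    A,B=ray(im,*a,z)[:2],ray(im,*b,z)[:2]; return A,(B-A)/np.linalg.norm(B-A)
def X(l1,l2):
    s=np.linalg.solve(np.c_[l1[1],-l2[1]],l2[0]-l1[0]); return l1[0]+s[0]*l1[1]
ang=lambda d:np.arctan2(d[1],d[0])
E
python3 - <<'E'
from h import *
im=r.get_image("wrist")
w0={"K":im["K"],"xyz":[0.61881806,0.02475432,0.37102237]}
# w0 camera pose: same tool-fixed camera, position shift only (same tool rotation)
w0["rotation"]=im["rotation"]
l0=L(w0,(198,92),(300,140),.052); l1=L(im,(50,184),(323,217),.052)
P=X(l0,l1); print("angles",ang(l0[1]),ang(l1[1]),"pivot",P, l1)
print("cap",ray(w0,158,72,.085),ray(w0,158,72,.08),"hub58",ray(w0,176,78,.058))
print("pin foot",ray(im,445,158,.022))
pin=np.array([.699,.139])
for p in(P,[.519,-.011]): print(ang(pin-np.array(p)))
E
```

```text
angles 0.2789402503975217 0.5802473777613285 pivot [ 0.52183186 -0.0169054 ] (array([0.54957336, 0.00127976]), array([0.83632706, 0.54823084]))
cap [ 0.52635532 -0.01314481  0.085     ] [ 0.52473897 -0.01380733  0.08      ] hub58 [ 0.53528448 -0.00928058  0.058     ]
pin foot [0.69892514 0.13828608 0.022     ]
0.7216467144727714
0.6947382761967035
```

Emit:
step_arm --claw '[0,0,0,0,0,0]' --pt "4 1 0" --pt "4 1 0" --pt "4 1 0" --pt "2 1 0" --pt "0 0 0" --pt "0 0 0" --yaw '[0,0,0,0,0,0]'

```text
t: 4.02
position: [0.6418, 0.0502, 0.0584]
eef_rot: [[-0.65, 0.76, 0.0], [0.76, 0.65, 0.001], [0.0, 0.0, -1.0]]
force: [-0.2, 0.2, -0.0]
grip_width: 0.003
finger_force: 0.0
```

```bash
python3 - <<'E'
from h import *
im=r.get_image("wrist");o=r.get_obs();print(o["position"],o["force"]);cv2.imwrite("pics/w2.png",im["color"])
np.savez("w2.npz",**{k:np.array(im[k]) for k in("K","xyz","rotation")})
for s,ce in blobs(im,"red",8): print(s,ce,ray(im,*ce,0.054).round(4),ray(im,*ce,0.039).round(4))
E
```

```text
[0.64184772 0.0501212  0.05836752] [ 0.65058346  0.07188591 -0.26017176]
[452, 182, 47, 31, 1020] [476.4, 197.3] [0.6991 0.1393 0.054 ] [0.7117 0.1436 0.039 ]
[332, 198, 36, 17, 515] [348.8, 205.9] [0.6569 0.0975 0.054 ] [0.6644 0.0968 0.039 ]
```

View pics/w2.png

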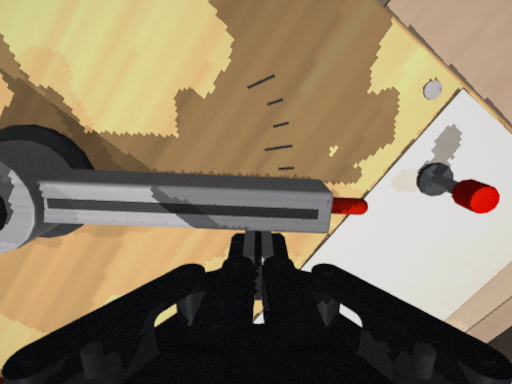

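The slot runs (47,203) to (319,214), the nose is at (349,206) and the pin head at (476,197). I'll fit the slot and get the remaining angle.

```bash
cat >> h.py <<'E'
def slot(im,a,b,z=.052):
    g=cv2.cvtColor(im["color"],cv2.COLOR_BGR2GRAY).astype(float); P=[]
    for u in range(a[0]+12,b[0]-8,2):
        v0=int(round(a[1]+(b[1]-a[1])*(u-a[0])/(b[0]-a[0]))); col=g[v0-8:v0+9,u]
        w=np.clip(np.median(col)*.75-col,0,None)
        if w.sum()>0: P.append((u,v0-8+(w*np.arange(17)).sum()/w.sum()))
    vx,vy,x,y=cv2.fitLine(np.array(P,np.float32),cv2.DIST_HUBER,0,.01,.01).ravel()
    f=lambda u:(u,y+(u-x)*vy/vx); return L(im,f(a[0]),f(b[0]),z)
def report(im,l,pin=(.699,.1388)):
    d=np.array(pin)-l[0]; e=l[1][0]*d[1]-l[1][1]*d[0]; 
    print("fence ang",ang(l[1]),"pin left of line mm",1e3*e,"err rad ~",e/.235)
    for p in((.5215,-.0145),(.519,-.011)): print("pivot off mm",1e3*(l[1][0]*(p[1]-l[0][1])-l[1][1]*(p[0]-l[0][0])),"bearing",ang(np.array(pin)-p))
E
python3 - <<'E'
from h import *
im=r.get_image("wrist")
l=slot(im,(47,203),(319,214)); report(im,l)
# nose check at z=.038
for s,ce in blobs(im,"red",8): print(ray(im,*ce,.038))
im1=dict(np.load("w2.npz")); print("foot",ray(im,436,180,.022))
E
```

```text
fence ang 0.6164713342686249 pin left of line mm 18.451041659212837 err rad ~ 0.07851507089026741
pivot off mm -4.006719245334116 bearing 0.7123722657975123
pivot off mm 0.2944126899004085 bearing 0.6940821800633983
[0.71259231 0.14392016 0.038     ]
[0.6648482 0.0967549 0.038    ]
foot [0.69976654 0.13963122 0.022     ]
```

```bash
python3 - <<'E'
from h import *
im=r.get_image("wrist")
l=L(im,(47,203),(319,214),.052); report(im,l)
# also bar top edges via Canny+Hough
g=cv2.cvtColor(im["color"],cv2.COLOR_BGR2GRAY)
for x1,y1,x2,y2 in cv2.HoughLinesP(cv2.Canny(g[170:240,40:330],40,120),1,np.pi/360,60,minLineLength=110,maxLineGap=15)[:,0]:
    a,b=(x1+40,y1+170),(x2+40,y2+170); print(a,b,round(ang(L(im,a,b,.052)[1]),3))
E
```

```text
fence ang 0.66423720115476 pin left of line mm 12.198193821926647 err rad ~ 0.05190720775287935
pivot off mm 0.9131468761598445 bearing 0.7123722657975123
pivot off mm 5.210148979767529 bearing 0.6940821800633983
(np.int32(66), np.int32(182)) (np.int32(329), np.int32(192)) 0.668
(np.int32(44), np.int32(207)) (np.int32(311), np.int32(218)) 0.663
(np.int32(43), np.int32(197)) (np.int32(318), np.int32(209)) 0.661
(np.int32(145), np.int32(201)) (np.int32(317), np.int32(208)) 0.664
(np.int32(196), np.int32(228)) (np.int32(328), np.int32(232)) 0.674
(np.int32(125), np.int32(170)) (np.int32(309), np.int32(176)) 0.674
```

Emit:
step_arm --claw '[0,0,0,0,0]' --pt "2 0 0" --pt "2 0 0" --pt "2 0 0" --pt "0 0 0" --pt "0 0 0" --yaw '[0,0,0,0,0]'

```text
t: 4.58
position: [0.6378, 0.0546, 0.0585]
eef_rot: [[-0.65, 0.76, -0.0], [0.76, 0.65, 0.0], [0.0, 0.0, -1.0]]
force: [1.7, 0.0, 0.1]
grip_width: -0.001
finger_force: 0.4
```

```bash
cat >> h.py <<'E'
def hough(im,y0,y1,x0,x1):
    g=cv2.cvtColor(im["color"],cv2.COLOR_BGR2GRAY)
    for x,y,u,v in cv2.HoughLinesP(cv2.Canny(g[y0:y1,x0:x1],40,120),1,np.pi/360,60,minLineLength=110,maxLineGap=15)[:,0].tolist():
        a,b=(x+x0,y+y0),(u+x0,v+y0); print(a,b,round(ang(L(im,a,b,.052)[1]),3))
E
python3 - <<'E'
from h import *
im=r.get_image("wrist");print(r.get_obs()["position"]);hough(im,170,240,40,330)
for s,ce in blobs(im,"red",8): p=ray(im,*ce,0.054);q=ray(im,*ce,0.038);print(ce,p.round(4),q.round(4),ang(p[:2]-[.5215,-.0155]),ang(q[:2]-[.5215,-.0155]))
E
```

```text
[0.63773238 0.05452335 0.05837677]
(44, 207) (329, 207) 0.708
(42, 191) (162, 191) 0.708
(72, 177) (279, 177) 0.708
(47, 217) (266, 217) 0.708
(154, 190) (329, 191) 0.702
(167, 175) (312, 175) 0.708
(155, 174) (279, 174) 0.708
[474.1, 209.0] [0.6991 0.1393 0.054 ] [0.7131 0.1433 0.038 ] 0.7169098737755751 0.6922195598537032
[350.0, 203.6] [0.6525 0.103  0.054 ] [0.6605 0.1023 0.038 ] 0.7353064601572672 0.7033287528328841
```

The fence is at about 0.706 against a pin bearing of about 0.715. I'll back off, rise and check from above.

Emit:
step_arm --claw '[0,0,0,0,0,0,0,0]' --pt "-10 0 0" --pt "-20 0 0" --pt "0 0 -35" --pt "0 0 -40" --pt "0 0 -40" --pt "0 0 -40" --pt "0 0 0" --pt "0 0 0" --yaw '[0,0,0,0,0,0,0,0]'

```text
t: 5.3
position: [0.6581, 0.0311, 0.2158]
eef_rot: [[-0.649, 0.76, 0.004], [0.76, 0.649, -0.001], [-0.003, 0.003, -1.0]]
force: [-0.5, -0.4, -0.5]
grip_width: 0.001
finger_force: 0.0
```

```bash
python3 - <<'E'
from h import *
im=r.get_image("wrist");print(r.get_obs()["position"],im["xyz"])
for s,ce in blobs(im,"red",40): print(s,ce,ray(im,*ce,.054).round(4),ray(im,*ce,.038).round(4))
u,v=map(int,proj(im,[.61,.06,.05])); print(u,v)
y0,x0=max(v-100,0),max(u-140,0)
crop=im["color"][y0:y0+200,x0:x0+300]; print(x0,y0)
cv2.imwrite("pics/w3.png",cv2.resize(crop,None,fx=2.6,fy=2.6,interpolation=cv2.INTER_CUBIC))
E
```

```text
[0.65738277 0.03115987 0.21337926] [0.61066834 0.08481518 0.33526487]
[353, 115, 17, 14, 166] [361.9, 122.1] [0.6995 0.1396 0.054 ] [0.7046 0.1427 0.038 ]
[294, 121, 20, 8, 149] [303.0, 124.4] [0.657  0.1004 0.054 ] [0.6597 0.1013 0.038 ]
[0, 191, 105, 63, 333] [49.2, 221.4] [ 0.5179 -0.1538  0.054 ] [ 0.5126 -0.1674  0.038 ]
240 124
100 24
```

View pics/w3.png

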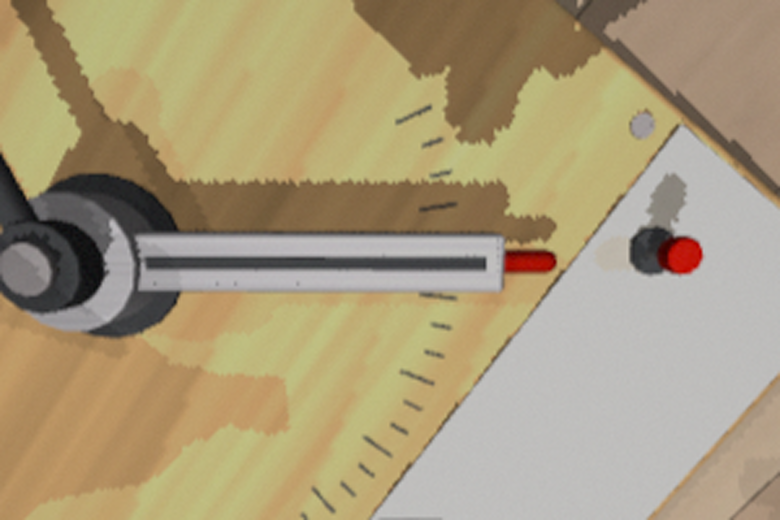

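The slot runs crop (145,263) to (487,264), with the pin head at (680,254) slightly left of the line. Now I quantify that offset.

```bash
python3 - <<'E'
from h import *
im=r.get_image("wrist")
l=L(im,(155.8,125.2),(287.3,125.6),.052)
for s,ce in blobs(im,"red",40)[:1]: report(im,l,ray(im,*ce,.053)[:2])
report(im,l,ray(im,100+650/2.6,24+250/2.6,.022)[:2])
print("cap",ray(im,100+27/2.6,24+268/2.6,.085)[:2], ray(im,100+27/2.6,24+268/2.6,.08)[:2])
hough(im,105,145,150,300)
E
```

```text
fence ang 0.7042866022288007 pin left of line mm 2.2962713803369588 err rad ~ 0.009771367575901952
pivot off mm 0.244855682857599 bearing 0.7129843906636332
pivot off mm 4.530839337916044 bearing 0.6947977875069736
fence ang 0.7042866022288007 pin left of line mm 4.0081794663677925 err rad ~ 0.01705608283560763
pivot off mm 0.244855682857599 bearing 0.7204991338632002
pivot off mm 4.530839337916044 bearing 0.7020312634583946
cap [ 0.52449393 -0.01169593] [ 0.52276154 -0.01364191]
(151, 123) (295, 124) 0.7
```

Needs about +0.012 rad, roughly 1.7 mm further than before.

Emit:
step_arm --claw '[0,0,0,0,0,0]' --pt "0 0 40" --pt "0 0 40" --pt "0 0 40" --pt "0 0 35" --pt "0 0 0" --pt "10 0 0" --yaw '[0,0,0,0,0,0]'

```text
t: 5.9
position: [0.6505, 0.0382, 0.0563]
eef_rot: [[-0.648, 0.761, -0.004], [0.761, 0.648, 0.0], [0.003, -0.003, -1.0]]
force: [0.1, -0.1, 1.2]
grip_width: 0.0
finger_force: 0.0
```

Emit:
step_arm --claw '[0,0,0,0,0,0,0]' --pt "10 0 0" --pt "6 0 0" --pt "2 0 0" --pt "2 0 0" --pt "1.7 0 0" --pt "0 0 0" --pt "0 0 0" --yaw '[0,0,0,0,0,0,0]'

```text
t: 6.48
position: [0.6371, 0.0555, 0.0588]
eef_rot: [[-0.649, 0.76, 0.001], [0.76, 0.649, -0.0], [-0.001, 0.001, -1.0]]
force: [0.4, -0.3, 1.7]
grip_width: 0.002
finger_force: 0.6
```

Emit:
step_arm --claw '[0,0,0,0,0,0,0,0]' --pt "-10 0 0" --pt "-21.7 0 0" --pt "0 0 -35" --pt "0 0 -40" --pt "0 0 -40" --pt "0 0 -40" --pt "0 0 0" --pt "0 0 0" --yaw '[0,0,0,0,0,0,0,0]'

```text
t: 7.15
position: [0.6582, 0.0309, 0.2156]
eef_rot: [[-0.649, 0.761, 0.004], [0.761, 0.649, -0.001], [-0.003, 0.003, -1.0]]
force: [0.0, -0.4, -0.4]
grip_width: 0.0
finger_force: 0.0
```

```bash
cat >> h.py <<'E'
def slot2(im,u0,u1,v):
    "dark slot centre by columns, then line"
    g=cv2.cvtColor(im["color"],cv2.COLOR_BGR2GRAY).astype(float); P=[]
    for u in range(u0,u1):
        col=g[v-6:v+7,u]; w=np.clip(110-col,0,None)
        if w.sum()>0: P.append((u,v-6+(w*np.arange(13)).sum()/w.sum()))
    vx,vy,x,y=cv2.fitLine(np.array(P,np.float32),cv2.DIST_HUBER,0,.01,.01).ravel()
    f=lambda u:(u,y+(u-x)*vy/vx); print(f(u0),f(u1),g[v-8:v+9,(u0+u1)//2].astype(int)); return L(im,f(u0),f(u1),.052)
E
python3 - <<'E'
from h import *
im=r.get_image("wrist");print(r.get_obs()["position"])
l=slot2(im,165,280,125)
b=blobs(im,"red",40)
for s,ce in b: print(ce)
report(im,l,ray(im,*b[0][1],.053)[:2])
h=cv2.cvtColor(im["color"],cv2.COLOR_BGR2GRAY)
y0,x0=24,100
cv2.imwrite("pics/w4.png",cv2.resize(im["color"][24:224,60:360+40],None,fx=2.3,fy=2.3,interpolation=cv2.INTER_CUBIC))
E
```

```text
[0.65748911 0.03105709 0.21323589]
(165, np.float32(123.97955)) (280, np.float32(123.37649)) [186 185 187 188 152  66  66  67  66 118 171 187 186 187 187 183 176]
[361.9, 121.9]
[303.1, 122.5]
[48.8, 221.3]
fence ang 0.7120524990164236 pin left of line mm 1.0682007698710472 err rad ~ 0.004545535190940627
pivot off mm 0.7515536484535325 bearing 0.7133953133384595
pivot off mm 5.034604353034263 bearing 0.6952054708084164
```

View pics/w4.png

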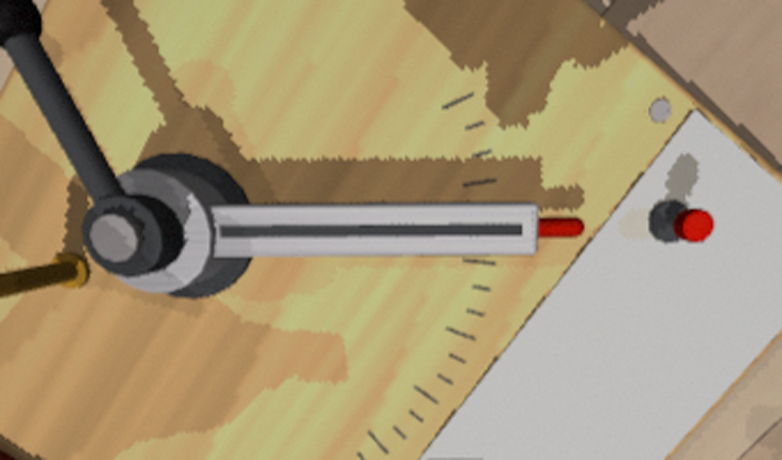

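The fence is within about 0.004 rad, so it's good. Now the lever: pivot at about (0.5215, -0.015), lever heading about 2.67 in world, pushed with the tool's -x face. I move to its left side while high, then yaw by +1.18.

Emit:
step_arm --claw '[0,0,0,0,0,0,0,0]' --pt "24 -24.7 0" --pt "24 -24.7 0" --pt "24 -24.7 0" --pt "24 -24.7 0" --pt "24 -24.7 0" --pt "0 0 0" --pt "0 0 0" --pt "0 0 0" --yaw '[0,0,0,0,0,0.118,0.118,0.118]'

```text
t: 7.87
position: [0.4846, 0.0425, 0.2119]
eef_rot: [[-0.34, 0.94, -0.003], [0.94, 0.34, 0.001], [0.002, -0.003, -1.0]]
force: [-0.1, 0.1, 0.4]
grip_width: 0.001
finger_force: 0.0
```

Emit:
step_arm --claw '[0,0,0,0,0,0,0,0]' --pt "0 0 0" --pt "0 0 0" --pt "0 0 0" --pt "0 0 0" --pt "0 0 0" --pt "0 0 0" --pt "0 0 0" --pt "0 0 0" --yaw '[0.118,0.118,0.118,0.118,0.118,0.118,0.118,0]'

```text
t: 8.53
position: [0.485, 0.0424, 0.2117]
eef_rot: [[0.46, 0.888, -0.004], [0.888, -0.46, 0.001], [-0.001, -0.004, -1.0]]
force: [-0.1, -1.1, -0.5]
grip_width: -0.002
finger_force: 0.0
```

```bash
python3 - <<'E'
from h import *
im=r.get_image("wrist");o=r.get_obs();print(o["position"],o["q"])
print(im["xyz"],"pivot px",proj(im,[.5215,-.015,.074]),"ball px",proj(im,[.447,.023,.074]))
cv2.imwrite("pics/w5.png",im["color"])
E
```

```text
[0.48515318 0.04247286 0.21193379] [-1.56390219e-01  3.09567890e-01  1.53573785e+00  8.29857053e-05
  1.29948715e+00  3.14664903e-01]
[0.5179477  0.10522132 0.33137887] pivot px [317.63148108 216.58017543] ball px [233.09516234 216.878223  ]
```

View pics/w5.png

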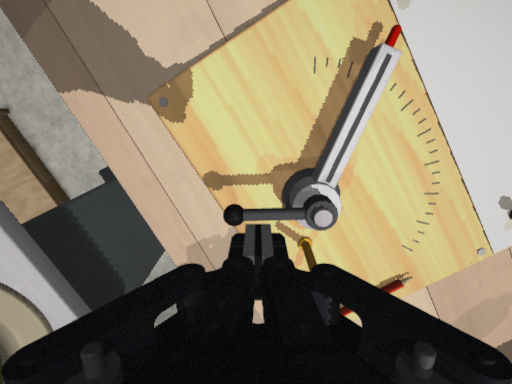

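The view shows the ball at (233,215), the cap at (322,214) and the brass post at (308,243), which agrees with the projection. I'll descend on the lever's left side and close the gap.

Emit:
step_arm --claw '[0,0,0,0,0,0,0,0]' --pt "0 0 40" --pt "0 0 40" --pt "0 0 40" --pt "0 0 20" --pt "0 0 0" --pt "-9 0 0" --pt "-5 0 0" --pt "0 0 0" --yaw '[0,0,0,0,0,0,0,0]'

```text
t: 9.25
position: [0.4794, 0.0291, 0.0747]
eef_rot: [[0.456, 0.89, 0.002], [0.89, -0.456, -0.0], [0.001, 0.002, -1.0]]
force: [-0.2, 0.3, 1.2]
grip_width: -0.0
finger_force: 0.0
```

Emit:
step_arm --claw '[0,0,0,0,0,0,0,0]' --pt "-4 0 0" --pt "-4.6 -1.2 0" --pt "-4.6 -1.2 0" --pt "-4.6 -1.2 0" --pt "-4.6 -1.2 0" --pt "-4.6 -1.2 0" --pt "-4.6 -1.2 0" --pt "0 0 0" --yaw '[0,-0.08,-0.08,-0.08,-0.08,-0.08,-0.08,0]'

```text
t: 9.92
position: [0.4636, 0.0015, 0.0744]
eef_rot: [[-0.01, 1.0, 0.003], [1.0, 0.01, -0.0], [-0.001, 0.003, -1.0]]
force: [-0.2, -0.2, 0.8]
grip_width: 0.005
finger_force: 0.1
```

```bash
python3 - <<'E'
from h import *
im=r.get_image("wrist");o=r.get_obs();print(o["position"],o["force"],np.round(o["eef_rot"],3).tolist())
print("pivot px",proj(im,[.5215,-.015,.08]))
cv2.imwrite("pics/w6.png",im["color"])
E
```

```text
[0.46337644 0.00175693 0.0741936 ] [0.85264233 0.13460801 0.02618028] [[-0.005, 1.0, 0.002], [1.0, 0.005, -0.001], [-0.001, 0.002, -1.0]]
pivot px [378.65730244 296.66218351]
```

View pics/w6.png

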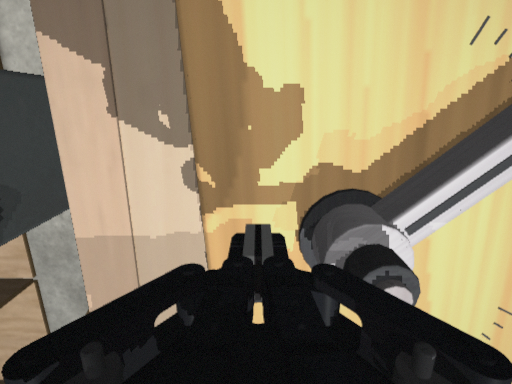

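The fingers stand at the expected spot, with the lever hidden under the gripper and the fence untouched. I continue the arc.

Emit:
step_arm --claw '[0,0,0,0,0,0,0,0]' --pt "-4.6 -1.2 0" --pt "-4.6 -1.2 0" --pt "-4.6 -1.2 0" --pt "-4.6 -1.2 0" --pt "-4.6 -1.2 0" --pt "-4.6 -1.2 0" --pt "-4.6 -1.2 0" --pt "0 0 0" --yaw '[-0.08,-0.08,-0.08,-0.08,-0.08,-0.08,-0.08,0]'

```text
t: 10.63
position: [0.463, -0.031, 0.0737]
eef_rot: [[-0.537, 0.843, 0.001], [0.843, 0.537, -0.0], [-0.001, 0.0, -1.0]]
force: [-0.0, 0.0, -0.9]
grip_width: 0.001
finger_force: 0.0
```

Emit:
step_arm --claw '[0,0,0,0,0,0]' --pt "-3.4 -0.9 0" --pt "-3.4 -0.9 0" --pt "-2.3 -0.6 0" --pt "-2.3 -0.6 0" --pt "0 0 0" --pt "0 0 0" --yaw '[-0.06,-0.06,-0.04,-0.04,0,0]'

```text
t: 11.13
position: [0.4671, -0.0414, 0.0735]
eef_rot: [[-0.691, 0.723, -0.0], [0.723, 0.691, -0.0], [-0.0, -0.0, -1.0]]
force: [-0.9, 0.8, -0.2]
grip_width: -0.001
finger_force: 0.4
```

Emit:
step_arm --claw '[0,0,0,0,0]' --pt "-2.3 -0.6 0" --pt "-2.3 -0.6 0" --pt "-1 0 0" --pt "0 0 0" --pt "0 0 0" --yaw '[-0.04,-0.04,0,0,0]'

```text
t: 11.55
position: [0.4702, -0.0462, 0.0733]
eef_rot: [[-0.748, 0.664, -0.0], [0.664, 0.748, -0.0], [0.0, -0.0, -1.0]]
force: [-1.9, 1.4, 1.1]
grip_width: -0.0
finger_force: 1.0
```

Emit:
step_arm --claw '[0,0,0]' --pt "-1.5 0 0" --pt "0 0 0" --pt "0 0 0" --yaw '[0,0,0]'

```text
t: 11.8
position: [0.4714, -0.0473, 0.0733]
eef_rot: [[-0.749, 0.663, -0.0], [0.663, 0.749, -0.0], [0.0, -0.0, -1.0]]
force: [-2.5, 0.4, 0.2]
grip_width: -0.002
finger_force: 1.1
```

Emit:
step_arm --claw '[0,0,0,0]' --pt "-1 0 0" --pt "-1 0 0" --pt "0 0 0" --pt "0 0 0" --yaw '[0,0,0,0]'

```text
t: 12.13
position: [0.4719, -0.0479, 0.0732]
eef_rot: [[-0.749, 0.662, -0.003], [0.662, 0.749, 0.002], [0.003, -0.001, -1.0]]
force: [-6.9, 4.8, 4.5]
grip_width: 0.003
finger_force: 4.1
```

Emit:
step_arm --claw '[0,0,0,0]' --pt "-1 0 0" --pt "-1 0 0" --pt "0 0 0" --pt "0 0 0" --yaw '[0,0,0,0]'

```text
t: 12.47
position: [0.472, -0.0481, 0.0731]
eef_rot: [[-0.749, 0.662, -0.006], [0.662, 0.749, 0.004], [0.007, -0.001, -1.0]]
force: [-12.2, 10.3, 8.8]
grip_width: 0.001
finger_force: 7.9
```

A firm stop: the force rises with no travel. I'll back off and check.

Emit:
step_arm --claw '[0,0,0,0,0,0,0,0]' --pt "5 0 0" --pt "15 0 0" --pt "15 0 0" --pt "0 0 -40" --pt "0 0 -40" --pt "0 0 -40" --pt "0 0 -30" --pt "0 0 0" --yaw '[0,0,0,0,0,0,0,0]'

```text
t: 13.13
position: [0.4508, -0.0275, 0.2292]
eef_rot: [[-0.749, 0.662, 0.013], [0.662, 0.749, -0.004], [-0.012, 0.005, -1.0]]
force: [-0.0, -1.4, 1.6]
grip_width: -0.002
finger_force: 0.0
```

```bash
python3 - <<'E'
from h import *
im=r.get_image("wrist");o=r.get_obs();print(o["position"],o["force"])
b=blobs(im,"red",40)
for s,ce in b: print(s,ce,ray(im,*ce,.053).round(4),ray(im,*ce,.038).round(4))
cv2.imwrite("pics/w7.png",cv2.resize(im["color"],(768,576),interpolation=cv2.INTER_CUBIC))
E
```

```text
[ 0.44987336 -0.02727587  0.22620309] [ 1.17145216 -0.52943288 -0.86778658]
[450, 222, 11, 7, 58] [454.8, 225.2] [0.6489 0.1017 0.053 ] [0.6618 0.1059 0.038 ]
[496, 232, 16, 10, 87] [506.3, 236.8] [0.7023 0.1396 0.053 ] [0.7179 0.1457 0.038 ]
[161, 239, 32, 25, 160] [176.4, 251.3] [ 0.4591 -0.1631  0.053 ] [ 0.4623 -0.1723  0.038 ]
```

View pics/w7.png

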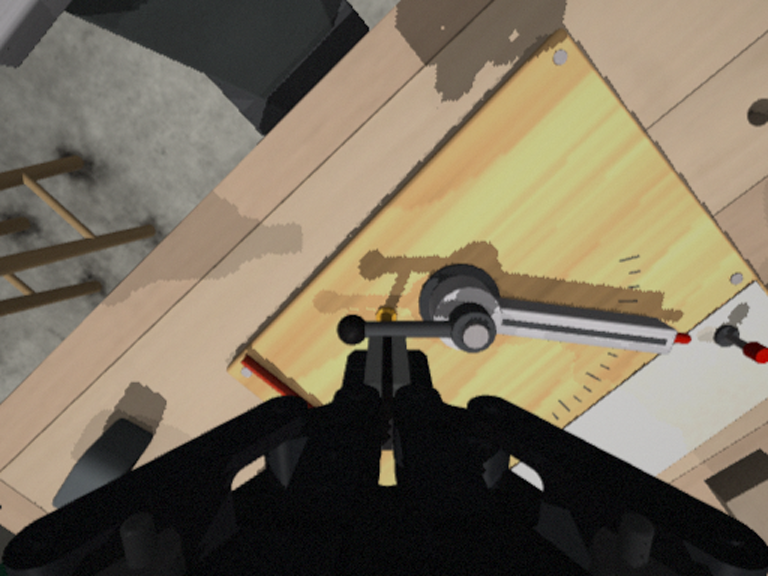

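The picture shows the ball at (352,329), cap (475,333) and brass post foot at (387,314), with its top hidden by the fingertips. I'll check the lever angle and the fence numerically, with the top view as a second source after moving clear.

Emit:
step_arm --claw '[0,0,0,0,0,0,0,0]' --pt "30 -20 -20" --pt "35 -20 -20" --pt "35 -20 0" --pt "35 -20 0" --pt "35 0 0" --pt "35 0 0" --pt "35 0 0" --pt "0 0 0" --yaw '[0,0,0,0,0,0,0,0]'

```text
t: 13.85
position: [0.2145, 0.0739, 0.2607]
eef_rot: [[-0.751, 0.66, -0.001], [0.66, 0.751, 0.001], [0.001, 0.0, -1.0]]
force: [0.4, -0.5, -1.0]
grip_width: -0.001
finger_force: 0.0
```

```bash
python3 - <<'E'
from h import *
t=r.get_image("top");o=r.get_obs();print(o["position"])
piv=np.array([.5215,-.015])
u=np.array([np.cos(3.98),np.sin(3.98)]); print("expected ball px",proj(t,[*(piv+.085*u),.074]),"post top px",proj(t,[.490,-.0676,.084]))
cv2.imwrite("pics/t8.png",cv2.resize(t["color"][130:250,195:340],None,fx=5,fy=5,interpolation=cv2.INTER_CUBIC))
g=cv2.cvtColor(t["color"],cv2.COLOR_BGR2GRAY);m=(g<35).astype(np.uint8);m[:205]=0;m[245:]=0;m[:,:240]=0;m[:,310:]=0
n,l,s,c=cv2.connectedComponentsWithStats(m)
for i in range(1,n):
    if s[i,4]>8: p=ray(t,*c[i],.074);print(s[i],c[i].round(1),p.round(4),(ang(p[:2]-piv)%6.283))
for s,ce in blobs(t,"red",5)[:4]: p=ray(t,*ce,.053);q=ray(t,*ce,.038);print(ce,p.round(4),ang(p[:2]-piv),ang(q[:2]-piv))
E
```

```text
[0.21674144 0.07272917 0.26119902]
expected ball px [291.10089228 228.42368055] post top px [287.78918047 219.44530914]
[258 205  35  26 140] [272.6 218.2] [ 0.4947 -0.023   0.074 ] 3.4310342583074815
[220.6, 153.6] [0.6997 0.1409 0.053 ] 0.7184725817973873 0.710003106917024
[232.2, 167.5] [0.6552 0.1033 0.053 ] 0.724228333726265 0.7129665912387833
[381.9, 183.0] [ 0.6129 -0.3619  0.053 ] -1.3131441248478102 -1.3068409839306194
[320.6, 217.0] [ 0.5036 -0.1699  0.053 ] -1.685936581105667 -1.6697825960846315
```

View pics/t8.png

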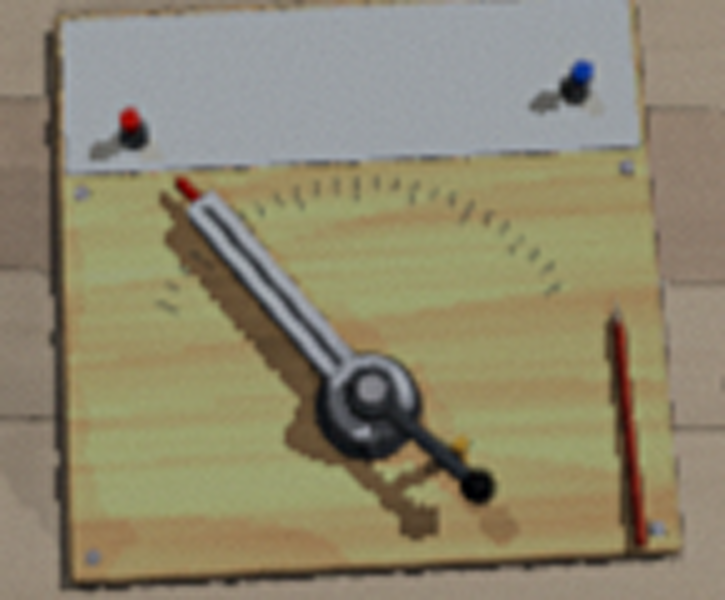

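The ball at (477,487) in the crop lies against the post, matching the expected locked position. The nose bearing is 0.713 against 0.718 for the pin, so I hand in.

```bash
python3 -c "
from plant import r
print(r.hand_in())"
```

```text
the job is handed in; nothing more can be done
None
```

The fence's red nose points at the red pin to within about 0.005 rad by the camera measurements, the locking lever rests against the brass stop post, and the job was handed in at about 14 s.

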